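# Tip the marbled halva block down and push it home against the board's stop

## Task

On the wooden board, push the standing cocoa-marbled halva block near its top so that it tips over towards the steel end stop and lies on its broad side; then push it along the board until its leading end sits square and flush against the stop. Only push: nothing may be lifted or carried, and the green-flecked block must stay standing where it is, like everything else on the counter. Finish with the hand clear of everything.

Things in the scene. Friction and masses are not known exactly. Their poses are not given: they have to be found in the camera images.
- board: Fixed wooden cutting board, 300 mm (x) by 400 mm (y), 20 mm thick. Origin on the counter; in its frame the wood runs from x = -150 to +150 and y = -220 to +180 mm. A steel end stop, 12 mm thick and as wide as the board, stands across the +y end: inner face at y = +170 mm, top 65 mm above the counter. z is up.
- marbled: Cream block with brown wavy veins, loose, rigid, 80 wide (x) x 50 thick (y) x 150 mm tall (z), 0.5 to 0.85 kg. Stands on the board some 70 mm to one side of its middle line, +y to the stop within 7 degrees. Origin: centre of its underside (trailing end once tipped). Pushed 100 mm or more up, it tips; it falls once the top has moved 50 mm, ending 50 mm high, 70 to 150 mm short of the stop.
- marbled_mid (a point): Centre of the marbled block; its height is 95 mm when standing on the board, 45 mm when lying on its broad side
- marbled_top (a point): Centre of the top face of the marbled block, 150 mm along its z from its origin; this is the end that goes against the stop
- pistachio: Tan halva block with green flecks, loose, same size and pose as the marbled one (80 x 50 x 150 mm tall, origin at the centre of its underside), standing in the other lane, lane centres about 140 mm apart. Leave it standing.
- tahini: Squat amber jar with a yellow lid, 64 mm across and 110 mm tall, standing on the counter to the right of the board; loose, leave it alone. Origin: centre of its underside.
- bowl: White bowl, 110 mm across the rim and 50 mm tall, on the counter to the left of the board; loose, leave it alone. Origin: centre of its underside.
- pack: Clear pack of amber sweets, 100 x 70 x 35 mm tall, lying on the counter to the right and near; loose, leave it alone. Origin: centre of its underside.
- weight: Brass weight, 44 mm across and 40 mm tall, on the counter to the left of the board; loose, leave it alone. Origin: centre of its underside.

How it is judged:
By the outcome, as a careful person would: the job done as asked, in the order asked, and still so for the second after the job is handed in, with the robot touching nothing.
It also fails if it takes over 58 s, if anything falls off the work surface, if the arm or the gripper's body presses on something with over 40 N, if the wrist force passes 120 N, or if a joint passes its speed limit or range.

## Robot

A 7-joint arm with a two-finger parallel gripper is mounted at the origin on the work surface. World frame = base frame: x ahead of the robot, y to its left, z up, the work surface at z = 0. Lengths are in mm, angles in rad, forces in N, time in s.
With the tool pointing down it reaches from about 400 to 925 mm from the base axis. Payload 5.6 kg.
Tool frame: the origin (TCP) lies at the very end of the fingers, on their centre line; the grasp point (between the pads) lies 19 mm behind it; x points along the fingers, z is the direction in which the jaws open and shut, and the axes are right-handed (so a half turn about x gives the same grasp; the last joint's range is limited). The gripper opens to 85 mm and grips with 20 to 120 N. Pads are 22 mm wide; open, the fingers measure 114 mm over their backs; the gripper's body (76 mm by 85 mm) begins 54 mm behind the grasp point. The pads swing forward as they close: fully open they stand 13 mm farther back than shut.
Start: joints at [1.159, 0.468, -0.012, 1.603, 0.006, 1.071, -0.056], TCP at [234.283, -606.317, 231.29] pointing down, gripper open.
Joint ranges: [-2.53, 2.53], [-0.31, 2.02], [-1.57, 1.55], [0.28, 2.44], [-1.29, 4.43], [0.15, 1.84], [-2.92, 2.92]. Speed limits (rad/s): [2.57, 2.57, 3.14, 3.14, 3.14, 3.14, 3.14].

## Interface

Orientations are given as a rotation vector (axis times angle).
In Python, from station import r, camera, camera_info gives the robot as it stands. The module is installed in compiled form; this text tells all that it offers.
- The arm moves only by the tool step_arm, never from a script. Its argument "increments" is a list of rows, each an object with "claw": the opening, from 0 (shut) to 1 (fully open); "offset": the shift along the tool's x, y, z in m, a list of three; "yaw": the turn about the tool's x in degrees. A call has 1 to 20 rows; each row shifts and turns the commanded pose from where the row before left it, along the tool's axes as they then stand; what a row does not reach is not made up. A row lasts 1/10 s, in which the tool goes at most 50 mm and 8.59 degrees, less where a joint would pass 70% of its speed; a pose out of reach is approached as far as the arm can. A call is refused whole if a number of a shift passes 0.05 or a number of a turn 8.59, either way. A call with a gripper value outside its range is refused whole. The fingers move at their own pace and stop on an object; "newtons" is the grip in N (left out, the last holds). Time passes only in rows, so rows that do not move let the fingers close. It gives the time, the measured TCP pose, the force and the opening at its end, in the units of the state.
- r.observe(): the state, without advancing time (a new reading comes with each control period).
- camera(name): name is "scene" or "top" or "wrist"; returns the picture (420x560x3 uint8, blue, green, red); there is no depth.
- camera_info(name): a dict with "K" (3x3 intrinsics, pixels), "position" and "orientation" of the camera in the world; the wrist camera has in their place "T_tool_cam" (4x4, takes a point from camera to tool coordinates, whose origin is the TCP and whose axes are the tool frame's). Camera axes: x right, y up, looking along -z (the intrinsics and any distortion apply to the point x, -y, -z); pixel columns grow to the right and rows downward; lengths in mm; the calibration is good to about 2 mm. A picture is of the moment at which its call begins: read the wrist's pose just before it. camera_info takes no time and is no camera call.
- r.finish_job(): hands the job in, once; it reports no verdict.
The state is a dict: "time_s": time; "qpos": joint angles; "qd": joint speeds; "tau": joint torques, N m; "ee_pos": TCP position; "eef_rot": TCP orientation; "wrist_force": force on the tool from outside, world axes, zero at the start; "ft_torque": the same for the moment, N m; "width": opening from 0.0 (shut) to 1.0 (fully open).
Only numpy, scipy, OpenCV 4.12 (cv2) and the standard library are available. Lean on these libraries where they do the work, as an engineer would, in place of code of your own. Each camera call takes 0.05 s, during which the arm holds its last target. There are 200 camera calls.

## Working session

There is one attempt and no reset: what is moved stays moved. The work goes in short steps, Python scripts to look and compute and a tool call to move; the robot and the scene stay as the last step left them, time stands still between calls to the robot, and variables do not carry over. Pictures are saved under pics/ and viewed, about 8 in all and at most 12, crops included, and the job is handed in when it is done.

Besides the shell and the picture viewer there is one more tool, called after ">>>" as name([rows], argument=value, ...), one row to a line, values as JSON. step_arm: Moves the arm, as the interface text tells. Its arguments: {"type":"object","properties":{"increments":{"type":"array","items":{"type":"object","properties":{"claw":{"type":"number"},"offset":{"type":"array","items":{"type":"number"}},"yaw":{"type":"number"}}}},"newtons":{"type":"number"}},"required":["increments"]}

```bash
mkdir -p pics; python3 - <<'E'
from station import r,camera,camera_info
import cv2,numpy as np
for n in ["scene","top"]:
    cv2.imwrite(f"pics/{n}0.png",camera(n))
    i=camera_info(n);print(n,{k:np.round(np.array(v,dtype=float),3).tolist() if not isinstance(v,str) else v for k,v in i.items()})
print(r.observe())
E
```

```text
scene {'K': [[451.751, 0.0, 274.925], [0.0, 451.751, 209.967], [0.0, 0.0, 1.0]], 'position': [1191.871, 95.863, 1072.357], 'orientation': [0.472, 0.527, 1.667]}
top {'K': [[395.129, 0.0, 285.279], [0.0, 395.129, 208.593], [0.0, 0.0, 1.0]], 'position': [463.129, 9.412, 1022.268], 'orientation': [0.048, -0.057, -1.543]}
{'time_s': 0.1, 'qpos': array([ 1.15896324,  0.46829918, -0.01162575,  1.6035287 ,  0.00598929,
        1.0713792 , -0.0562986 ]), 'qd': array([ 0.00099196, -0.00260957,  0.00082122, -0.00325972, -0.00153672,
       -0.0002612 ,  0.0004855 ]), 'tau': array([ 1.74410761e-03, -5.33515620e+01,  2.20555428e-02, -2.51964551e+01,
        1.15396079e-02,  4.29267602e-03, -4.38735299e-06]), 'ee_pos': array([ 234.11916411, -605.84268501,  230.42821452]), 'eef_rot': array([ 0.93424915,  1.36278436, -0.932906  ]), 'wrist_force': array([-0.62691524,  0.51758851,  1.24580475]), 'ft_torque': array([-0.00859631,  0.04234477, -0.00064071]), 'width': 0.9984389556855502}
```

View pics/scene0.png

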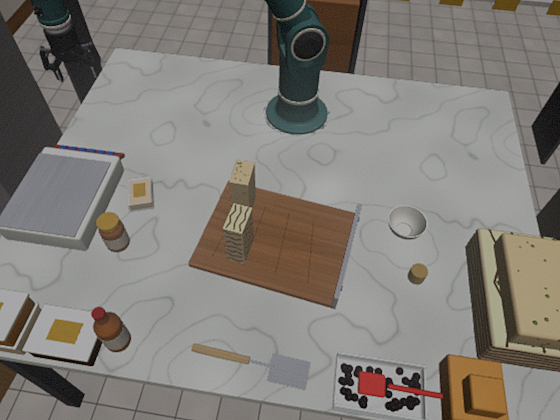

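View pics/top0.png

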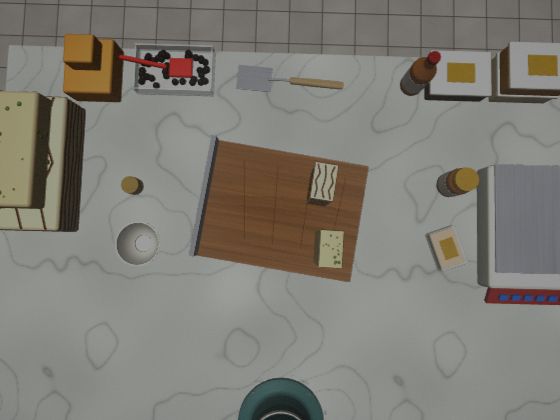

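```bash
cat > h.py <<'E'
import cv2,numpy as np
from station import r,camera,camera_info
from scipy.spatial.transform import Rotation as R
def ray(n,p,z):
    i=camera_info(n);K=np.array(i["K"]);M=R.from_rotvec(np.array(i["orientation"],float)).as_matrix()
    u=np.linalg.solve(K,np.c_[np.atleast_2d(p),np.ones(len(np.atleast_2d(p)))].T);d=(M@(u*np.array([[1],[-1],[-1]]))).T
    c=np.array(i["position"],float);return c+d*((z-c[2])/d[:,2])[:,None]
def proj(n,P):
    i=camera_info(n);K=np.array(i["K"]);M=R.from_rotvec(np.array(i["orientation"],float)).as_matrix()
    q=(np.atleast_2d(P)-np.array(i["position"],float))@M*[1,-1,-1];u=q@K.T;return u[:,:2]/u[:,2:]
def crop(n,im,x,y,w,h,f):
    cv2.imwrite(f"pics/{n}.png",cv2.resize(im[y:y+h,x:x+w],None,fx=f,fy=f,interpolation=cv2.INTER_CUBIC))
E
python3 - <<'E'
from h import *
t=cv2.imread("pics/top0.png");s=cv2.imread("pics/scene0.png")
crop("top0c",t,185,130,200,160,4)
crop("scene0c",s,185,150,190,160,4)
hsv=cv2.cvtColor(t,cv2.COLOR_BGR2HSV)
m=cv2.inRange(hsv,(3,70,40),(16,255,200));m[:130]=0;m[300:]=0;m[:,:185]=0;m[:,380:]=0
m=cv2.morphologyEx(m,cv2.MORPH_OPEN,np.ones((3,3)))
c=max(cv2.findContours(m,0,2)[0],key=cv2.contourArea)
b=cv2.boxPoints(cv2.minAreaRect(cv2.convexHull(c)));print(b,ray("top",b,20))
o=r.observe();print(R.from_rotvec(o["eef_rot"]).as_matrix().round(3))
E
```

```text
[[196.72476 255.0826 ]
 [216.83487 139.44954]
 [369.3101  165.96696]
 [349.19998 281.60004]] [[ 407.46158025  224.09189301   20.        ]
 [ 704.08393069  184.98917766   20.        ]
 [ 646.42265958 -208.1349091    20.        ]
 [ 351.49195571 -161.29080457   20.        ]]
[[-0.001  0.933  0.36 ]
 [ 0.001  0.36  -0.933]
 [-1.    -0.    -0.002]]
```

View pics/top0c.png

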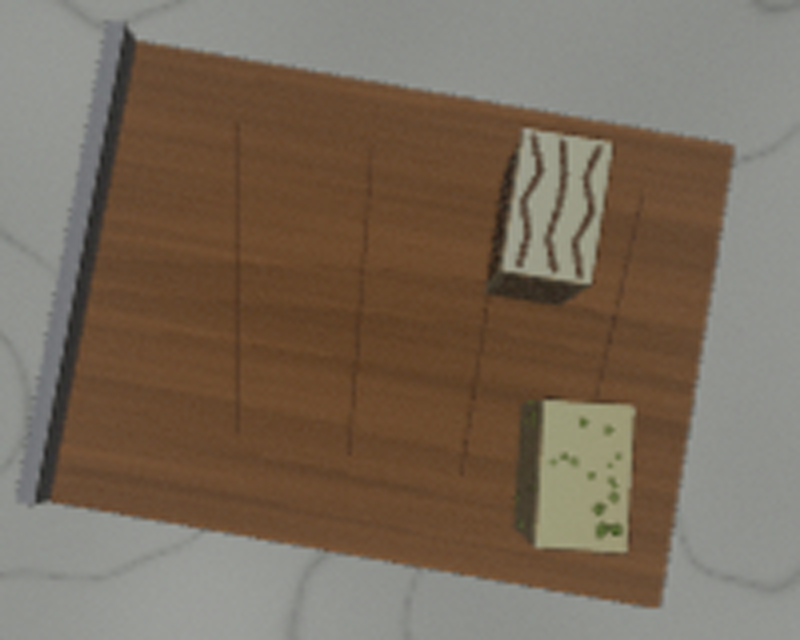

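View pics/scene0c.png

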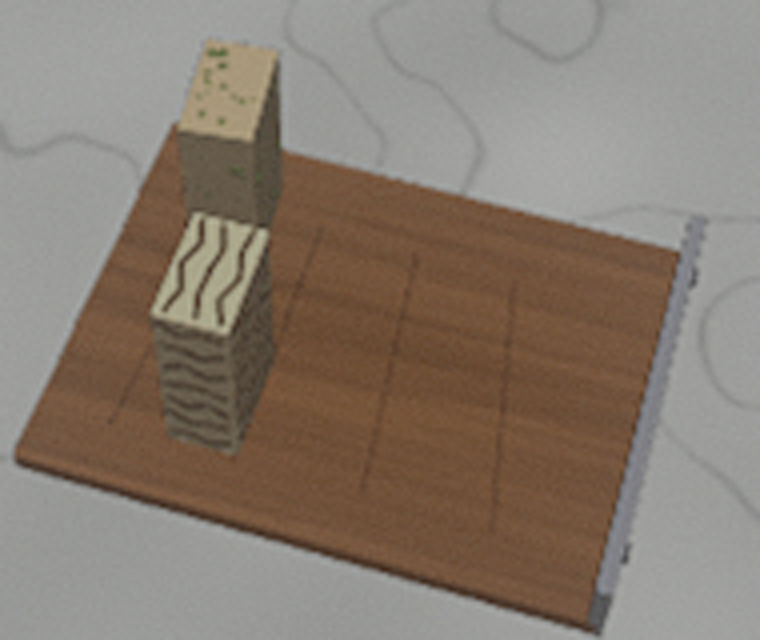

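The top crop (x4, origin 185,130) shows the marbled top face at about (522,128), (611,140), (592,284), (504,269). The wood's -y corners are at (734,146) and (660,606), and the stop is on the left. The green-flecked block is in the nearer lane.

```bash
python3 - <<'E'
from h import *
f=lambda L:np.array(L,float)/4+[185-.375,130-.375]
B=ray("top",f([(734,146),(660,606)]),20);T=ray("top",f([(522,128),(611,140),(592,284),(504,269)]),170)
Tp=ray("top",f([(542,400),(635,404),(628,552),(534,548)]),170)
S=ray("top",f([(108,22),(18,500)]),65)
Si=ray("top",f([(126,28),(40,502)]),65)
Sc=ray("scene",np.array([(160,310),(188,217),(266,228),(232,328)])[[0,1,2,3]]/4+[185-.375,150-.375],170)
print("B",B.round(1),"S",S.round(1),Si.round(1))
x=B[0]-B[1];L=np.linalg.norm(x);x/=L;y=np.array([-x[1],x[0],0]);print("L",L,"yaw",np.degrees(np.arctan2(x[1],x[0])))
sx=Si[0]-Si[1];print("stop yaw",np.degrees(np.arctan2(sx[1],sx[0])))
O=B.mean(0)+220*y;print("O",O, "stop y",((Si-O)@y),((S-O)@y))
for n,Q in(("marb",T),("scene",Sc),("pist",Tp)):
    print(n,Q.mean(0).round(1),"board",((Q-O)@x).round(1),((Q-O)@y).round(1))
d=(T[0]-T[3]+T[1]-T[2]);print("block yaw",np.degrees(np.arctan2(d[1],d[0])))
d=(Sc[0]-Sc[1]+Sc[3]-Sc[2]);print("scene yaw",np.degrees(np.arctan2(d[1],d[0])))
d=(Tp[0]-Tp[3]+Tp[1]-Tp[2]);print("pist yaw",np.degrees(np.arctan2(d[1],d[0])))
E
```

```text
B [[ 645.9 -205.1   20. ]
 [ 352.7 -162.3   20. ]] S [[703.7 190.3  65. ]
 [410.6 232.7  65. ]] [[700.2 179.1  65. ]
 [409.7 219.5  65. ]]
L 296.32557399441885 yaw -8.29609630663665
stop yaw -7.911152315458831
O [531.05820537  33.97866964  20.        ] stop y [168.03355623 166.06294371] [179.58868907 179.30028853]
marb [583.5 -77.3 170. ] board [106.3 108.2  28.6  28.5] [ -76.6 -125.5 -128.2  -79.8]
scene [583.  -78.1 170. ] board [104.5  34.4  27.7 103.6] [-122.8 -131.   -82.2  -77.5]
pist [437.4 -95.1 170. ] board [ -37.9  -31.4 -110.2 -116.7] [-111.8 -161.6 -170.7 -120.7]
block yaw -6.165759389810391
scene yaw -3.286328438666062
pist yaw -1.8035041710681454
```

>>> step_arm([
  {"claw": 0.4,"yaw": -7.9},
  {"claw": 0.4,"yaw": -7.9},
  {"claw": 0.4,"yaw": -7.9},
  {"claw": 0.4,"yaw": -7.9},
  {"claw": 0.4,"yaw": -7.9},
  {"claw": 0.4,"yaw": -7.9},
  {"claw": 0.4,"yaw": -7.9},
  {"claw": 0.4,"yaw": -7.7},
])

```text
invalid input at $.increments[0]: expected keys claw, offset, yaw
```

>>> step_arm([
  {"offset": [0,0.03,0.0195]},
  {"offset": [0,0.03,0.0195]},
  {"offset": [0,0.03,0.0195]},
  {"offset": [0,0.03,0.0195]},
  {"offset": [0,0.03,0.0195]},
  {"offset": [0,0.03,0.0195]},
  {"offset": [0,0.03,0.0195]},
  {"offset": [0,0.03,0.0195]},
  {"offset": [0,0.03,0.0195]},
  {"offset": [0,0.03,0.0195]},
  {"offset": [0,0.03,0.0195]},
  {"offset": [0,0.03,0.0195]},
  {"offset": [0,0.03,0.0195]},
  {"offset": [0,0.03,0.0195]},
  {"offset": [0,0.027,0.0195]},
  {"offset": [0,0,0]},
])

```text
invalid input at $.increments[0]: expected keys claw, offset, yaw
```

```bash
python3 - <<'E'
from h import *
o=r.observe();M=R.from_rotvec(o["eef_rot"]).as_matrix();print(o["time_s"],o["ee_pos"],o["width"],o["wrist_force"],M.round(3))
p=o["ee_pos"];print("delta to face in tool",M.T@(np.array([580.9,-102.4,145])-p), "jaw deg",np.degrees(np.arctan2(M[1,2],M[0,2])))
c=camera("top");crop("top1c",c,185,90,240,180,3)
E
```

```text
0.1 [ 234.11916411 -605.84268501  230.42821452] 0.9984389556855502 [-0.62691524  0.51758851  1.24580475] [[-0.001  0.933  0.36 ]
 [ 0.001  0.36  -0.933]
 [-1.    -0.    -0.002]]
delta to face in tool [  85.92364699  504.95583543 -344.45057151] jaw deg -68.87016008926942
```

View pics/top1c.png

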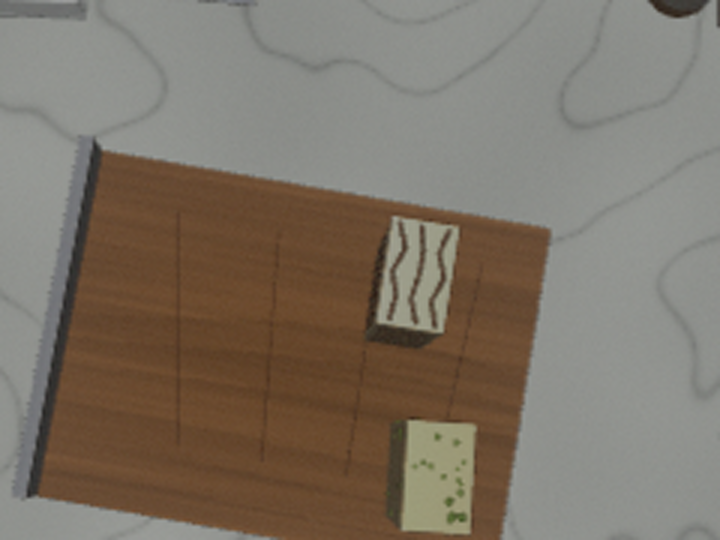

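Both calls were refused because every row needs all three keys, so nothing has moved and the picture is unchanged.

>>> step_arm([
  {"claw": 0.4,"offset": [0,0,0],"yaw": -7.9},
  {"claw": 0.4,"offset": [0,0,0],"yaw": -7.9},
  {"claw": 0.4,"offset": [0,0,0],"yaw": -7.9},
  {"claw": 0.4,"offset": [0,0,0],"yaw": -7.9},
  {"claw": 0.4,"offset": [0,0,0],"yaw": -7.9},
  {"claw": 0.4,"offset": [0,0,0],"yaw": -7.9},
  {"claw": 0.4,"offset": [0,0,0],"yaw": -7.9},
  {"claw": 0.4,"offset": [0,0,0],"yaw": -7.7},
  {"claw": 0.4,"offset": [0,0,0],"yaw": 0},
])

```text
time_s: 1.05
ee_pos: [234.1, -606.2, 230.8]
eef_rot: [0.081, 1.569, -0.08]
wrist_force: [-0.4, 0.6, -0.7]
width: 0.403
```

>>> step_arm([
  {"claw": 0.4,"offset": [0,0.03,0.0195],"yaw": 0},
  {"claw": 0.4,"offset": [0,0.03,0.0195],"yaw": 0},
  {"claw": 0.4,"offset": [0,0.03,0.0195],"yaw": 0},
  {"claw": 0.4,"offset": [0,0.03,0.0195],"yaw": 0},
  {"claw": 0.4,"offset": [0,0.03,0.0195],"yaw": 0},
  {"claw": 0.4,"offset": [0,0.03,0.0195],"yaw": 0},
  {"claw": 0.4,"offset": [0,0.03,0.0195],"yaw": 0},
  {"claw": 0.4,"offset": [0,0.03,0.0195],"yaw": 0},
  {"claw": 0.4,"offset": [0,0.03,0.0195],"yaw": 0},
  {"claw": 0.4,"offset": [0,0.03,0.0195],"yaw": 0},
  {"claw": 0.4,"offset": [0,0.03,0.0195],"yaw": 0},
  {"claw": 0.4,"offset": [0,0.03,0.0195],"yaw": 0},
  {"claw": 0.4,"offset": [0,0.03,0.0195],"yaw": 0},
  {"claw": 0.4,"offset": [0,0.03,0.0195],"yaw": 0},
  {"claw": 0.4,"offset": [0,0.027,0.0195],"yaw": 0},
  {"claw": 0.4,"offset": [0,0,0],"yaw": 0},
])

```text
time_s: 2.65
ee_pos: [573.9, -185.9, 231.4]
eef_rot: [0.079, 1.568, -0.075]
wrist_force: [0.4, 0.6, 0.1]
width: 0.396
```

```bash
python3 - <<'E'
from h import *
o=r.observe();M=R.from_rotvec(o["eef_rot"]).as_matrix();print(o["time_s"],o["ee_pos"],o["width"],o["wrist_force"],M.round(3))
p=o["ee_pos"];print("delta to face in tool",M.T@(np.array([580.9,-102.4,145])-p), "jaw deg",np.degrees(np.arctan2(M[1,2],M[0,2])))
E
```

```text
2.65 [ 573.85468181 -185.90897206  231.35730589] 0.39639315397962577 [0.39176634 0.63298999 0.08440173] [[ 0.002  0.098  0.995]
 [ 0.003  0.995 -0.098]
 [-1.     0.003  0.002]]
delta to face in tool [86.61800673 83.52568936 -1.32262221] jaw deg -5.625330337462315
```

>>> step_arm([
  {"claw": 0.4,"offset": [0.028,0,-0.0005],"yaw": 0},
  {"claw": 0.4,"offset": [0.028,0,-0.0005],"yaw": 0},
  {"claw": 0.4,"offset": [0.028,0,0],"yaw": 0},
  {"claw": 0.4,"offset": [0,0.02,0],"yaw": 0},
  {"claw": 0.4,"offset": [0,0.02,0],"yaw": 0},
  {"claw": 0.4,"offset": [0,0.015,0],"yaw": 0},
  {"claw": 0.4,"offset": [0,0.005,0],"yaw": 0},
  {"claw": 0.4,"offset": [0,0.005,0],"yaw": 0},
  {"claw": 0.4,"offset": [0,0.005,0],"yaw": 0},
  {"claw": 0.4,"offset": [0,0.005,0],"yaw": 0},
  {"claw": 0.4,"offset": [0,0.005,0],"yaw": 0},
])

```text
time_s: 3.75
ee_pos: [578.3, -112.6, 147.4]
eef_rot: [0.081, 1.569, -0.082]
wrist_force: [-0.3, -1.8, 0.7]
width: 0.402
```

```bash
python3 - <<'E'
from h import *
a=camera("top");b=camera("scene");crop("mid",np.hstack([a[100:300,180:400],b[130:330,180:400]]),0,0,440,200,1.8)
E
```

```text
(no output)
```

View pics/mid.png

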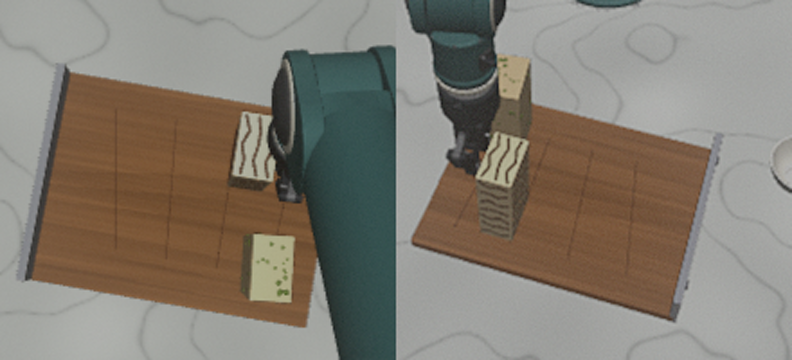

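The fingers are right at the marbled block's back face. The flecked block stands clear.

>>> step_arm([
  {"claw": 0.4,"offset": [0,0.004,0],"yaw": 0},
  {"claw": 0.4,"offset": [0,0.004,0],"yaw": 0},
  {"claw": 0.4,"offset": [0,0.004,0],"yaw": 0},
  {"claw": 0.4,"offset": [0,0.004,0],"yaw": 0},
  {"claw": 0.4,"offset": [0,0.004,0],"yaw": 0},
])

```text
time_s: 4.35
ee_pos: [580.3, -91.4, 147.3]
eef_rot: [0.081, 1.569, -0.08]
wrist_force: [0.9, -1.2, -0.1]
width: 0.398
```

>>> step_arm([
  {"claw": 0.4,"offset": [0,0.004,0],"yaw": 0},
  {"claw": 0.4,"offset": [0,0.004,0],"yaw": 0},
  {"claw": 0.4,"offset": [0,0.004,0],"yaw": 0},
  {"claw": 0.4,"offset": [0,0.004,0],"yaw": 0},
  {"claw": 0.4,"offset": [0,0.004,0],"yaw": 0},
])

```text
time_s: 4.85
ee_pos: [582.2, -71.6, 147.1]
eef_rot: [0.081, 1.57, -0.08]
wrist_force: [-0.3, 0.6, -0.4]
width: 0.398
```

```bash
python3 - <<'E'
from h import *
a=camera("top");b=camera("scene");crop("mid2",np.hstack([a[100:300,180:400],b[130:330,180:400]]),0,0,440,200,1.8)
E
```

```text
(no output)
```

View pics/mid2.png

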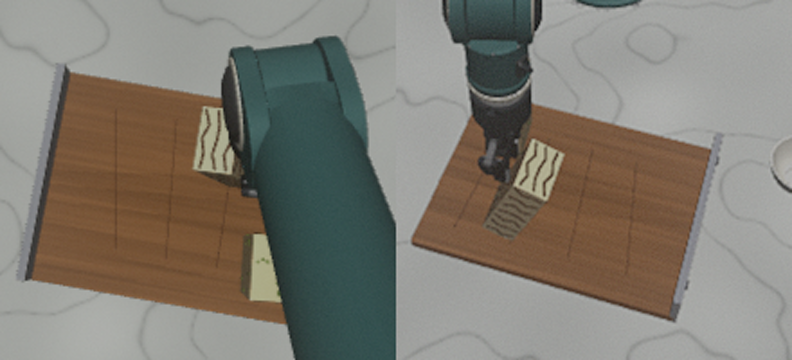

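It is tipping cleanly with the base still in place, so I'll keep pushing until it falls.

>>> step_arm([
  {"claw": 0.4,"offset": [0,0.004,0],"yaw": 0},
  {"claw": 0.4,"offset": [0,0.004,0],"yaw": 0},
  {"claw": 0.4,"offset": [0,0.004,0],"yaw": 0},
  {"claw": 0.4,"offset": [0,0.004,0],"yaw": 0},
  {"claw": 0.4,"offset": [0,0.004,0],"yaw": 0},
  {"claw": 0.4,"offset": [0,0,0],"yaw": 0},
  {"claw": 0.4,"offset": [0,0,0],"yaw": 0},
  {"claw": 0.4,"offset": [0,0,0],"yaw": 0},
  {"claw": 0.4,"offset": [0,-0.03,0],"yaw": 0},
  {"claw": 0.4,"offset": [0,-0.03,0],"yaw": 0},
  {"claw": 0.4,"offset": [0,-0.03,0],"yaw": 0},
  {"claw": 0.4,"offset": [0,-0.03,0],"yaw": 0},
  {"claw": 0.4,"offset": [0,0,0],"yaw": 0},
])

```text
time_s: 6.25
ee_pos: [570.9, -177.9, 146.9]
eef_rot: [0.084, 1.57, -0.089]
wrist_force: [-0.1, -2.1, 0.5]
width: 0.399
```

```bash
python3 - <<'E'
from h import *
o=r.observe();print(o["time_s"],o["ee_pos"],o["wrist_force"])
a=camera("top");cv2.imwrite("pics/topraw2.png",a);crop("t2",a,185,110,200,150,4)
E
```

```text
6.25 [ 570.85483279 -177.90934599  146.93794798] [-0.13824661 -2.05144749  0.45764983]
```

View pics/t2.png

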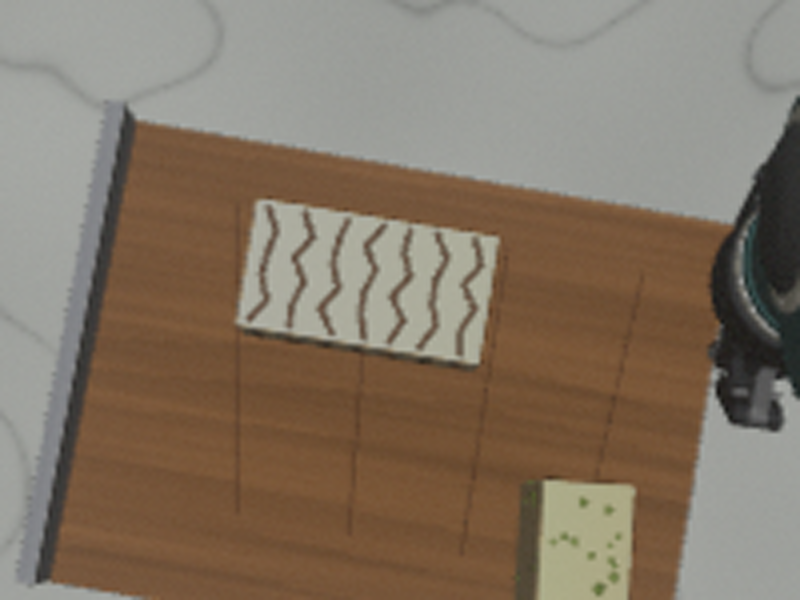

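It now lies on its broad side. In this crop (x4, origin 185,110) its top corners are about (257,200), (498,236), (480,366), (238,325). The flecked block still stands.

```bash
cat >> h.py <<'E'
BX=np.array([np.cos(np.radians(-8.1)),np.sin(np.radians(-8.1)),0]);BY=np.array([-BX[1],BX[0],0]);O=np.array([531.06,33.98,0])
E
python3 - <<'E'
from h import *
Q=ray("top",np.array([(257,200),(498,236),(480,366),(238,325)])/4+[185-.375,110-.375],70)
print(Q.round(1),((Q-O)@BX).round(1),((Q-O)@BY).round(1))
for a,b in((3,0),(2,1)): d=Q[b]-Q[a];print(np.degrees(np.arctan2(d[1],d[0])))
for a,b in((1,0),(2,3)): d=Q[b]-Q[a];print("long",np.degrees(np.arctan2(d[1],d[0]))-90)
o=r.observe();M=R.from_rotvec(o["eef_rot"]).as_matrix();p=o["ee_pos"];t=(Q[1]+Q[2])/2;t[2]=50;print("trail",t,"tool delta",M.T@(t-p),"jaw",np.degrees(np.arctan2(M[1,2],M[0,2])))
print("width axis board", BX, "tool in board",(p-O)@BX,(p-O)@BY)
E
```

```text
[[644.5  96.4  70. ]
 [626.6 -50.8  70. ]
 [546.9 -41.7  70. ]
 [567.8 105.4  70. ]] [103.5 106.5  26.4  26.3] [ 77.8 -70.4 -72.7  75.8]
-6.641349421515188
-6.48638348179673
long -6.951708466363172
long -8.061343055652628
trail [586.76519348 -46.23563884  50.        ] tool delta [ 96.88344741 129.55792795   1.54448327] jaw -6.169642081870917
width axis board [ 0.99002366 -0.14090123  0.        ] tool in board 69.30429916837356 -200.9948553274426
```

>>> step_arm([
  {"claw": 0.4,"offset": [0.0,0,-0.003],"yaw": 2},
  {"claw": 0.4,"offset": [0.026,0,0],"yaw": 0},
  {"claw": 0.4,"offset": [0.026,0,0],"yaw": 0},
  {"claw": 0.4,"offset": [0.026,0,0],"yaw": 0},
  {"claw": 0.4,"offset": [0.026,0,0],"yaw": 0},
  {"claw": 0.4,"offset": [0,0.02,0],"yaw": 0},
  {"claw": 0.4,"offset": [0,0.02,0],"yaw": 0},
  {"claw": 0.4,"offset": [0,0.02,0],"yaw": 0},
  {"claw": 0.4,"offset": [0,0.02,0],"yaw": 0},
  {"claw": 0.4,"offset": [0,0.02,0],"yaw": 0},
  {"claw": 0.4,"offset": [0,0.005,0],"yaw": 0},
  {"claw": 0.4,"offset": [0,0,0],"yaw": 0},
])

```text
time_s: 7.5
ee_pos: [583.5, -65.3, 43.4]
eef_rot: [0.106, 1.568, -0.105]
wrist_force: [0.3, 0.0, 0.4]
width: 0.402
```

```bash
python3 - <<'E'
from h import *
o=r.observe();M=R.from_rotvec(o["eef_rot"]).as_matrix();p=o["ee_pos"]
print(p,o["wrist_force"],"board",(p-O)@BX,(p-O)@BY,"jaw",np.degrees(np.arctan2(M[1,2],M[0,2])))
E
```

```text
[583.47837308 -65.32620402  43.43526236] [0.32938481 0.0148387  0.3532619 ] board 65.88779593065037 -90.9296779983983 jaw -7.71775788686588
```

>>> step_arm([
  {"claw": 0.4,"offset": [0,0.005,0],"yaw": 0},
  {"claw": 0.4,"offset": [0,0.005,0],"yaw": 0},
  {"claw": 0.4,"offset": [0,0.005,0],"yaw": 0},
  {"claw": 0.4,"offset": [0,0.005,0],"yaw": 0},
  {"claw": 0.4,"offset": [0,0.005,0],"yaw": 0},
  {"claw": 0.4,"offset": [0,0.005,0],"yaw": 0},
  {"claw": 0.4,"offset": [0,0.005,0],"yaw": 0},
  {"claw": 0.4,"offset": [0,0.005,0],"yaw": 0},
  {"claw": 0.4,"offset": [0,0.005,0],"yaw": 0},
  {"claw": 0.4,"offset": [0,0.005,0],"yaw": 0},
  {"claw": 0.4,"offset": [0,0.005,0],"yaw": 0},
  {"claw": 0.4,"offset": [0,0.005,0],"yaw": 0},
  {"claw": 0.4,"offset": [0,0.005,0],"yaw": 0},
  {"claw": 0.4,"offset": [0,0.005,0],"yaw": 0},
  {"claw": 0.4,"offset": [0,0.005,0],"yaw": 0},
  {"claw": 0.4,"offset": [0,0.005,0],"yaw": 0},
])

```text
time_s: 9.1
ee_pos: [594.2, 7.9, 43.2]
eef_rot: [0.107, 1.569, -0.114]
wrist_force: [-0.0, -7.5, 2.9]
width: 0.399
```

>>> step_arm([
  {"claw": 0.4,"offset": [0,0.003,0],"yaw": 0},
  {"claw": 0.4,"offset": [0,0.003,0],"yaw": 0},
  {"claw": 0.4,"offset": [0,0.002,0],"yaw": 0},
])

```text
time_s: 9.4
ee_pos: [595.3, 15.9, 43.2]
eef_rot: [0.107, 1.569, -0.114]
wrist_force: [-0.8, -6.6, 2.2]
width: 0.405
```

```bash
python3 - <<'E'
from h import *
o=r.observe();M=R.from_rotvec(o["eef_rot"]).as_matrix();p=o["ee_pos"]
print(p,o["wrist_force"],"board",(p-O)@BX,(p-O)@BY,"jaw",np.degrees(np.arctan2(M[1,2],M[0,2])))
a=camera("top");b=camera("scene");crop("m3",np.hstack([a[100:300,180:400],b[130:330,180:400]]),0,0,440,200,1.8)
E
```

```text
[595.27065326  15.91562836  43.22285486] [-0.82959139 -6.62364877  2.18845228] board 66.11535802124382 -8.836795142297397 jaw -8.069568092729414
```

View pics/m3.png

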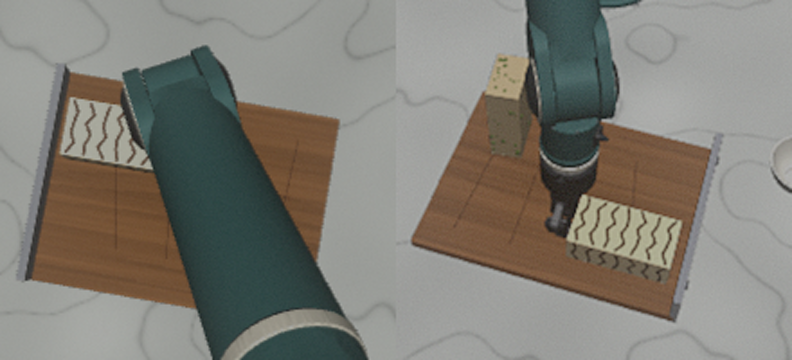

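A gap of roughly 15 mm is left, and sliding takes about 7 N.

>>> step_arm([
  {"claw": 0.4,"offset": [0,0.002,0],"yaw": 0},
  {"claw": 0.4,"offset": [0,0.002,0],"yaw": 0},
  {"claw": 0.4,"offset": [0,0.002,0],"yaw": 0},
  {"claw": 0.4,"offset": [0,0.002,0],"yaw": 0},
  {"claw": 0.4,"offset": [0,0.002,0],"yaw": 0},
])

```text
time_s: 10.0
ee_pos: [596.6, 25.4, 43.2]
eef_rot: [0.107, 1.569, -0.115]
wrist_force: [-1.0, -7.0, 2.3]
width: 0.399
```

>>> step_arm([
  {"claw": 0.4,"offset": [0,0.001,0],"yaw": 0},
  {"claw": 0.4,"offset": [0,0.001,0],"yaw": 0},
  {"claw": 0.4,"offset": [0,0.001,0],"yaw": 0},
])

```text
time_s: 10.3
ee_pos: [597.0, 28.3, 43.2]
eef_rot: [0.107, 1.569, -0.115]
wrist_force: [-1.5, -8.1, 2.9]
width: 0.401
```

>>> step_arm([
  {"claw": 0.4,"offset": [0,0.001,0],"yaw": 0},
  {"claw": 0.4,"offset": [0,0.001,0],"yaw": 0},
])

```text
time_s: 10.5
ee_pos: [597.3, 30.3, 43.2]
eef_rot: [0.107, 1.569, -0.115]
wrist_force: [-0.7, -8.1, 2.4]
width: 0.402
```

>>> step_arm([
  {"claw": 0.4,"offset": [0,0.001,0],"yaw": 0},
  {"claw": 0.4,"offset": [0,0.001,0],"yaw": 0},
])

```text
time_s: 10.7
ee_pos: [597.3, 30.5, 43.2]
eef_rot: [0.106, 1.57, -0.117]
wrist_force: [-3.0, -12.6, 5.5]
width: 0.4
```

>>> step_arm([
  {"claw": 0.4,"offset": [0,0.001,0],"yaw": 0},
  {"claw": 0.4,"offset": [0,0.001,0],"yaw": 0},
])

```text
time_s: 10.9
ee_pos: [597.4, 30.5, 43.3]
eef_rot: [0.105, 1.57, -0.12]
wrist_force: [-3.3, -15.8, 6.6]
width: 0.402
```

The tool has stalled against the stop. I'll press a little harder to square the block, then back off.

>>> step_arm([
  {"claw": 0.4,"offset": [0,0.002,0],"yaw": 0},
  {"claw": 0.4,"offset": [0,0.002,0],"yaw": 0},
  {"claw": 0.4,"offset": [0,0.002,0],"yaw": 0},
  {"claw": 0.4,"offset": [0,0,0],"yaw": 0},
  {"claw": 0.4,"offset": [0,0,0],"yaw": 0},
])

```text
time_s: 11.4
ee_pos: [597.2, 30.5, 43.2]
eef_rot: [0.101, 1.573, -0.128]
wrist_force: [-6.8, -25.3, 11.7]
width: 0.401
```

>>> step_arm([
  {"claw": 0.4,"offset": [0,-0.005,0],"yaw": 0},
  {"claw": 0.4,"offset": [0,-0.01,0],"yaw": 0},
  {"claw": 0.4,"offset": [0,-0.03,0],"yaw": 0},
  {"claw": 0.4,"offset": [0,-0.03,0],"yaw": 0},
  {"claw": 0.4,"offset": [0,-0.03,0],"yaw": 0},
  {"claw": 0.4,"offset": [-0.03,-0.03,0],"yaw": 0},
  {"claw": 0.4,"offset": [-0.03,-0.03,0],"yaw": 0},
  {"claw": 0.4,"offset": [-0.03,-0.03,0],"yaw": 0},
  {"claw": 0.4,"offset": [-0.03,-0.03,0],"yaw": 0},
  {"claw": 0.4,"offset": [-0.03,-0.03,0],"yaw": 0},
  {"claw": 0.4,"offset": [-0.03,-0.03,0],"yaw": 0},
  {"claw": 0.4,"offset": [0,0,0],"yaw": 0},
])

```text
time_s: 12.6
ee_pos: [561.1, -244.0, 227.7]
eef_rot: [0.11, 1.56, -0.118]
wrist_force: [-0.2, -0.7, -0.0]
width: 0.399
```

```bash
python3 - <<'E'
from h import *
o=r.observe();print(o["time_s"],o["ee_pos"],o["wrist_force"])
a=camera("top");crop("t4",a,185,110,200,150,4)
b=camera("scene");cv2.imwrite("pics/s4.png",b)
# gap check in scene, saved for viewing
crop("s4c",b,180,130,210,190,3.1)
E
```

```text
12.6 [ 561.07195266 -243.97780758  227.74152052] [-0.16626989 -0.74640005 -0.02362756]
```

View pics/t4.png

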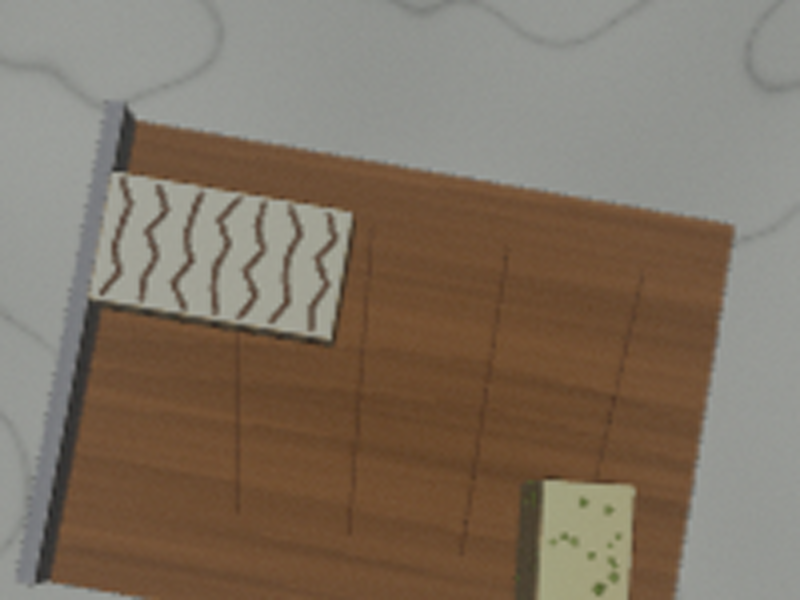

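View pics/s4c.png

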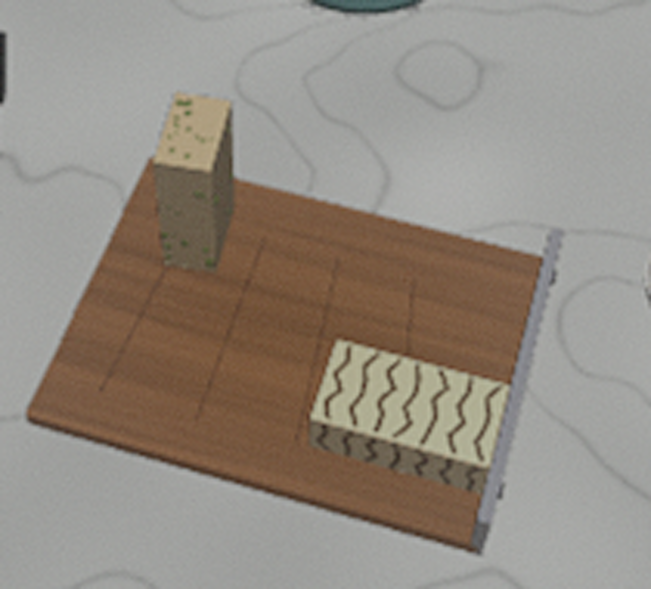

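The block looks flush against the stop in both views, and the flecked block still stands. One numeric check of squareness before handing in.

```bash
python3 - <<'E'
from h import *
s=[];
for n,x0,x1 in(("top",195,285),):
    a=np.mean([camera(n).astype(float) for _ in range(4)],0)
    # cream vs wood: blue channel; subpixel edge along rows (trailing) and columns (far long side)
    b=cv2.GaussianBlur(a[:,:,0],(3,3),0)
    tr=[];L=[]
    for v in range(167,191):
        row=b[v,262:282];k=np.where((row[:-1]>=100)&(row[1:]<100))[0]
        if len(k):k=k[-1];tr.append((262+k+(row[k]-100)/(row[k]-row[k+1]),v))
    for u in range(218,268):
        col=b[145:172,u];k=np.where((col[:-1]<100)&(col[1:]>=100))[0]
        if len(k):k=k[0];L.append((u,145+k+(100-col[k])/(col[k+1]-col[k])))
    for nm,P in(("trail",tr),("long",L)):
        W=ray(n,np.array(P),70)[:,:2].astype(np.float32);vx,vy,*c=cv2.fitLine(W,cv2.DIST_HUBER,0,.01,.01).ravel()
        print(nm,len(P),np.degrees(np.arctan2(vy,vx)),(W.mean(0)-O[:2])@BY[:2],(W.mean(0)-O[:2])@BX[:2])
    # stop outer edge against counter? wood -y edge as the board's yaw
    hs=cv2.cvtColor(a.astype(np.uint8),cv2.COLOR_BGR2HSV)[:,:,1].astype(float);hs=cv2.GaussianBlur(hs,(3,3),0);E=[];F=[]
    for v in range(175,270):
        row=hs[v,330:380];k=np.where((row[:-1]>=70)&(row[1:]<70))[0]
        if len(k):k=k[-1];E.append((330+k+(row[k]-70)/(row[k]-row[k+1]),v))
    for u in range(225,355):
        col=hs[125:175,u];k=np.where((col[:-1]<70)&(col[1:]>=70))[0]
        if len(k):k=k[0];F.append((u,125+k+(70-col[k])/(col[k+1]-col[k])))
    for nm,P in(("board -y edge",E),("board +x edge",F)):
        W=ray(n,np.array(P),20)[:,:2].astype(np.float32);vx,vy,*c=cv2.fitLine(W,cv2.DIST_HUBER,0,.01,.01).ravel();print(nm,len(P),np.degrees(np.arctan2(vy,vx)))
E
```

```text
trail 24 -8.105464 19.56636641694244 66.56837516950431
long 50 81.72414 94.03171293256098 106.16080096599728
board -y edge 95 -8.396448
board +x edge 130 81.664314
```

```bash
python3 -c "
from station import r
print(r.finish_job())"
```

```text
the job is handed in; nothing more can be done
None
```

The marbled block is lying on its broad side with its leading end flush and square against the steel stop. I handed the job in at about 13 s, and no verdict was reported.

- **How it was done:** I pushed the block's back face about 127 mm above the board until it tipped over. I then slid it to the stop with two fingers low on its trailing end. Sliding took about 7 N, and a final press of about 29 N squared it. I then backed the hand off and raised it clear.
- **Last checks:**
  - The block's trailing end is at 19.6 mm along the board, so its leading end is at 169.6 mm against the stop's 170 mm.
  - Its edges are within 0.3° of the board's edges.
  - The flecked block still stands in the same place.
  - The wrist force is near zero and the hand is clear.
- **Failed or disagreed:**
  - The first two move calls were refused for missing keys, and nothing moved.
  - Early estimates of the standing block's angle from the two cameras differed by about 3°, which pushing it square made irrelevant.
  - My first hand-picked reading of the stop face was 166–168 mm, which differs from the stated 170 mm within calibration error.
  - I did not separately re-measure the jar, bowl, pack and weight. The hand only passed over that side of the counter at about 230 mm and measured no contact there.

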